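# Lay out the lunch things around the tiffin carrier

### The job

Lay out the lunch things around the tiffin carrier and the colander, which stay where they are: stand the green cup midway between the two on the line joining them; stand the blue-capped jar beside the carrier on the side away from the colander, in line with the two and with a gap of about 4 cm to the carrier; set the loose knobbed tier on top of the carrier, fully seated; and stand the yellow spice tin straight in front of the colander, on the robot's side and square to the line of carrier and colander, with a gap of about 4 cm. Set the cup and the blue-capped jar down gently, never drop them or tip them over; leave the red-capped jar, the copper tumbler and the wooden spatula where they are, and finish with all four things upright and let go.

Things in the scene. Friction and masses are not known exactly. Their poses are not given: they have to be found in the camera images.
- tiffin: Tiffin carrier, fixed: two joined stainless steel tiers, an open round pot 104 mm across, 80 mm high, clip latches folded down on its sides towards and away from the robot (stand out 8 mm). Mouth 96 mm across inside, 40 mm deep. Origin: centre of the underside, on the bench; axes parallel to the world (x away from the robot, y to its left).
- colander: Small open aluminium-coloured colander with dark holes, 110 mm across at the rim, 60 mm high, fixed to the bench. It stands about 300 mm to the left or to the right of the carrier (centre to centre; within 12 mm of the same distance from the robot along x). Origin: centre of the underside, on the bench; axes parallel to the world's.
- tier: Loose top tier, closed: steel round box 104 mm across, about 0.3 kg, black upright knob (22 mm across, 30 mm high) mid-lid. Tapered foot 6 mm high (76 to 91 mm across), then the 104 mm body; lid top at 50 mm, knob top at 80 mm. Seated, the foot sits in the carrier mouth (2.5 mm play), shoulder on the rim, origin 74 mm above the bench. Origin: centre of the foot underside, z up.
- jar: Empty glass jar with a BLUE screw cap, round, 60 mm across, 90 mm high, about 0.18 kg. Origin: centre of the underside, z up.
- cup: Green-glazed ceramic cup without handle, open, round, 64 mm across at the rim and narrower towards the foot, 75 mm high, about 0.16 kg. Origin: centre of the underside, z up.
- tin: Yellow round spice tin with a brass lid, 61 mm across, 52 mm high, about 0.15 kg. Origin: centre of the underside, z up.
- red_jar: Bystander: glass jar with a RED cap, 60 mm across, 90 mm high, at one end of the bench; to be left alone. Origin: centre of the underside.
- tumbler: Bystander: open copper tumbler, 68 mm across, 95 mm high, at the other end of the bench; to be left alone. Origin: centre of the underside.
- spatula: Bystander: wooden spatula lying crosswise behind the row; to be left alone. Origin: under its middle, its length along its x axis.
Things that resemble listed ones, but are neither listed nor needed, are in the scene too. Several things have the shape of the tin; the one meant has the colours described above.

How it is judged (in metres and radians):
At the end, for the whole second after the job is handed in: Cup midway between carrier and colander (18 mm along, 25 mm in x); blue-capped jar beside the carrier, gap 40 +/- 15 mm, 20 mm in x; tin in front of the colander, gap 40 +/- 15 mm, 18 mm sideways; tier seated on the carrier (centres within 6 mm); all upright, still, released; bystanders unmoved (horizontal distance between cup and tiffin below 0.168 m and horizontal distance between cup and colander below 0.168 m and x of cup in the frame of tiffin between -0.025 and 0.025 m and x of cup in the frame of colander between -0.025 and 0.025 m and x of jar in the frame of tiffin between -0.02 and 0.02 m and ((y of colander in the frame of tiffin below 0 m and y of jar in the frame of tiffin between 0.107 and 0.137 m) or (y of colander in the frame of tiffin above 0 m and y of jar in the frame of tiffin between -0.137 and -0.107 m)) and x of tin in the frame of colander between -0.141 and -0.111 m and y of tin in the frame of colander between -0.018 and 0.018 m and horizontal distance between tier and tiffin below 0.006 m and z of tier in the frame of tiffin between 0.069 and 0.078 m and angle between each of cup, jar, tin, tier's own z axis and vertical below 0.08 rad and linear speed of each of cup, jar, tin, tier below 0.02 m/s and angular speed of each of cup, jar, tin, tier below 0.2 rad/s and contact force between the fingers and cup below 0.1 N and height (world z) of cup between -0.004 and 0.006 m and contact force between the fingers and jar below 0.1 N and height (world z) of jar between -0.004 and 0.006 m and contact force between the fingers and tin below 0.1 N and height (world z) of tin between -0.004 and 0.006 m and contact force between the fingers and tier below 0.1 N); the robot touches nothing.
It fails at once if the cup is tipped over (tilted beyond 0.7 rad) (angle between cup's own z axis and vertical above 0.7 rad).
It fails at once if the cup is dropped (reaches the bench faster than 0.6 m/s) (height (world z) of cup below 0.012 m and linear speed of cup above 0.6 m/s).
It fails at once if the blue-capped jar is tipped over (tilted beyond 0.7 rad) (angle between jar's own z axis and vertical above 0.7 rad).
It fails at once if the blue-capped jar is dropped (reaches the bench faster than 0.6 m/s) (height (world z) of jar below 0.012 m and linear speed of jar above 0.6 m/s).
It fails at once if the red-capped jar, the copper tumbler or the spatula is moved more than 20 mm (distance of any of red_jar, tumbler, spatula from where it was at the start of the episode above 0.02 m).
It also fails if it takes over 118 s, if anything falls off the work surface, if the arm or the gripper's body presses on something with over 40 N, if the wrist force passes 120 N, or if a joint passes its speed limit or range.

### The arm

A 7-joint arm with a two-finger parallel gripper is mounted at the origin on the work surface. World frame = base frame: x ahead of the robot, y to its left, z up, the work surface at z = 0. Lengths are in mm, angles in rad, forces in N, time in s.
With the tool pointing down it reaches from about 400 to 875 mm from the base axis. Payload 4.4 kg.
Tool frame: the origin (TCP) lies midway between the tips of the shut fingers; the grasp point (between the pads) lies ctrl.grip_depth behind it (ctrl.grip_depth is the distance from the TCP to the grasp point, in mm); z points along the fingers, y is the line along which they close (so a half turn about z gives the same grasp; the last joint's range is limited). The gripper opens to 85 mm and grips with 20 to 120 N. Pads are 22 mm wide; open, the fingers measure 114 mm over their backs; the gripper's body (76 mm by 85 mm) begins 54 mm behind the grasp point. The pads swing forward as they close: fully open they stand 13 mm farther back than shut.
Start: joints at [-1.385, 0.628, 0.038, 1.517, -0.027, 0.996, -0.02], TCP at [161.921, 629.523, 231.313] pointing down, gripper open.
Joint ranges: [-3.06, 3.06], [-0.37, 2.12], [-1.25, 1.32], [0.18, 2.47], [-1.1, 4.24], [0.23, 1.98], [-2.94, 2.94]. Speed limits (rad/s): [2.57, 2.57, 3.14, 3.14, 3.14, 3.14, 3.14].

### API

Orientations are given as [roll, pitch, yaw] about the fixed x, y, z axes, in that order (R = Rz(yaw) Ry(pitch) Rx(roll)).
In Python, from cell import ctrl gives the robot as it stands.
- The arm moves only by the tool carry_out, never from a script. Its argument "deltas" is one flat list of numbers, 7 for each row, row after row: the turn, a rotation vector about the tool's x, y, z in degrees, then the shift along the tool's x, y, z in m, then the closure, from -1 (fully open) to 1 (shut). In form: [wx, wy, wz, dx, dy, dz, claw, wx, wy, wz, dx, dy, dz, claw, ...]. A call has 1 to 12 rows; each row shifts and turns the commanded pose from where the row before left it, along the tool's axes as they then stand; what a row does not reach is not made up. A row lasts 1/8 s, in which the tool goes at most 62.5 mm and 10.7 degrees, less where a joint would pass 70% of its speed; a pose out of reach is approached as far as the arm can. A call with a gripper value outside its range is refused whole. The fingers move at their own pace and stop on an object; the grip force is fixed at half the most. Time passes only in rows, so rows that do not move let the fingers close. It gives the time, the measured TCP pose, the force, the opening and the grip force at its end, in the units of the state.
- ctrl.read_state(): the state, without advancing time (a new reading comes with each control period).
- ctrl.get_image(name): name is "scene" or "top" or "wrist"; returns the picture (420x560x3 uint8, red, green, blue); there is no depth.
- ctrl.calibration(name): a dict with "mtx" (3x3 intrinsics, pixels), "R" (3x3) and "t" (3): a world point X has camera coordinates R X + t. Camera axes: x right, y down, z forward; pixel columns grow to the right and rows downward; lengths in mm; the calibration is good to about 2 mm. A picture is of the moment at which its call begins: read the wrist's pose just before it. calibration takes no time and is no camera call; for the wrist camera it gives the pose at the moment of the call.
- ctrl.finish_job(): hands the job in; it is judged then, once.
The state is a dict: "clock": time; "qpos": joint angles; "qd": joint speeds; "tau": joint torques, N m; "eef_pos": TCP position; "tool_rot": TCP orientation; "force": force on the tool from outside, world axes, zero at the start; "torque": the same for the moment, N m; "width": finger opening in mm; "gripper_force": force on a finger pad.
Only numpy, scipy, OpenCV 4.12 (cv2) and the standard library are available. Lean on these libraries where they do the work, as an engineer would, in place of code of your own. Each camera call takes 0.05 s, during which the arm holds its last target. There are 200 camera calls.

## Working session

There is one attempt and no reset: what is moved stays moved. The work goes in short steps, Python scripts to look and compute and a tool call to move; the robot and the scene stay as the last step left them, time stands still between calls to the robot, and variables do not carry over. Pictures are saved under pics/ and viewed, at most 14 in all, crops included, and the job is handed in when it is done.

Besides the shell and the picture viewer there is one more tool, called after "Emit:" as name(argument=value, ...), one argument or row to a line, values as JSON. carry_out: Moves the arm, as the interface text tells. Its arguments: {"type":"object","properties":{"deltas":{"type":"array"}},"required":["deltas"]}

```bash
mkdir -p pics; ls; cat > h.py <<'E'
import numpy as np, cv2
from cell import ctrl
def snap(n,f):
    im=ctrl.get_image(n); cv2.imwrite('pics/'+f,im[:,:,::-1]); return im
def ray(n,u,v,z,c=None):
    c=c or ctrl.calibration(n); R=np.array(c['R']);t=np.array(c['t']).ravel()
    d=R.T@np.linalg.inv(c['mtx'])@[u,v,1]; o=-R.T@t
    return o+d*(z-o[2])/d[2]
def proj(n,X,c=None):
    c=c or ctrl.calibration(n); p=np.array(c['mtx'])@(np.array(c['R'])@np.array(X,float)+np.array(c['t']).ravel()); return p[:2]/p[2]
E
python3 - <<'E'
from h import *
print(ctrl.grip_depth); s=ctrl.read_state(); print(s)
snap('top','top0.png'); snap('scene','scene0.png')
for n in('top','scene'):
    c=ctrl.calibration(n); print(n,np.round(-np.array(c['R']).T@np.array(c['t']).ravel()), np.round(c['mtx'],0).tolist())
E
```

```text
pics
18.700000000000003
{'clock': 0.0, 'qpos': array([-1.3848019 ,  0.62936286,  0.03843508,  1.51835508, -0.0269697 ,
        0.99629282, -0.01997705]), 'qd': array([ 0.00031664,  0.00036285,  0.00066211, -0.00316061,  0.0006708 ,
       -0.00199543,  0.00026074]), 'tau': array([ 6.51141272e-04, -5.63389671e+01,  1.22665387e+00, -1.93451232e+01,
        1.10514939e-02,  1.03195276e-02, -6.75790687e-06]), 'eef_pos': array([161.76493343, 628.91111569, 230.38226106]), 'tool_rot': array([-3.13969298e+00,  4.70125915e-05,  2.88984357e+00]), 'force': array([-0.11875883, -0.33683785,  0.87186008]), 'torque': array([-0.00670469,  0.01573524,  0.05555948]), 'gripper_force': 0.0, 'width': 85.4227548089753}
top [ 371.   12. 1278.] [[499.0, 0.0, 276.0], [0.0, 499.0, 208.0], [0.0, 0.0, 1.0]]
scene [1204. -161.  869.] [[390.0, 0.0, 280.0], [0.0, 390.0, 209.0], [0.0, 0.0, 1.0]]
```

View pics/top0.png

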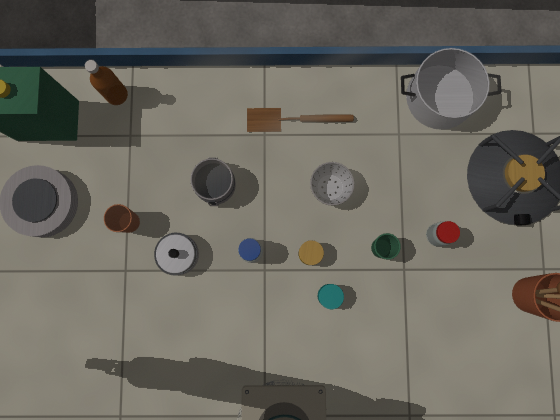

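View pics/scene0.png

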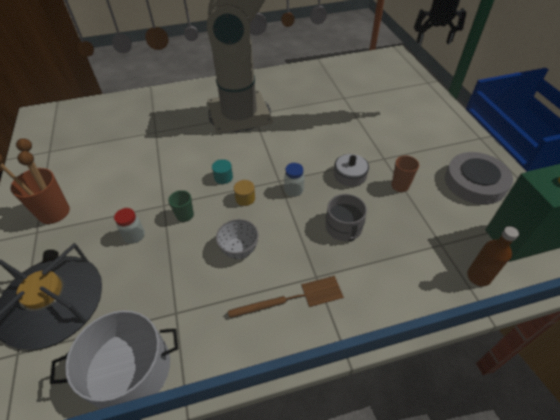

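```bash
python3 - <<'E'
from h import *
for n in('top','scene'):
    for X in([162,629,231],[0,0,0],[400,0,0],[400,300,0]): print(n,X,proj(n,X))
im=cv2.imread('pics/top0.png'); 
a=cv2.resize(im[150:320,90:480],None,fx=2,fy=2,interpolation=cv2.INTER_CUBIC)
cv2.imwrite('pics/crop0.png',a)
hsv=cv2.cvtColor(im,cv2.COLOR_BGR2HSV)
for nm,(u,v) in dict(tier=(175,253),copper=(120,217),blue=(250,249),yel=(311,252),teal=(331,296),green=(384,246),tif=(213,181),col=(333,184),red=(448,232)).items(): print(nm,hsv[v,u],im[v,u])
E
```

```text
top [162, 629, 231] [-25.30311016 380.36133324]
top [0, 0, 0] [283.96044371 428.75916968]
top [400, 0, 0] [283.00850669 263.73934927]
top [400, 300, 0] [165.23497566 264.20559152]
scene [162, 629, 231] [431.31616421  46.82787836]
scene [0, 0, 0] [238.2852506  111.51806828]
scene [400, 0, 0] [264.72398101 187.18687321]
scene [400, 300, 0] [356.08128238 167.62531867]
tier [150   9  28] [28 27 28]
copper [ 10 128  60] [30 40 60]
blue [111 137 112] [112  70  52]
yel [ 19 144 136] [ 59 109 136]
teal [ 88 167 110] [106 110  38]
green [ 71 105  46] [34 46 27]
tif [150   4  65] [65 64 65]
col [ 10   5 140] [137 138 140]
red [  1 204 126] [ 25  28 126]
```

View pics/crop0.png

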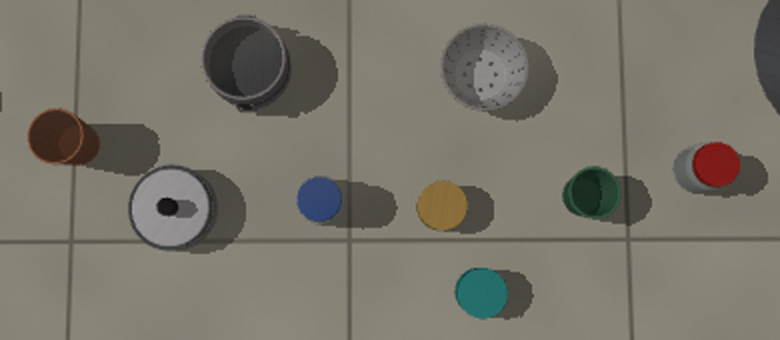

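```bash
python3 - <<'E'
from h import *
im=cv2.imread('pics/scene0.png'); cv2.imwrite('pics/crop1.png',cv2.resize(im[145:260,100:380],None,fx=2.8,fy=2.8,interpolation=cv2.INTER_CUBIC))
im=cv2.imread('pics/top0.png'); hsv=cv2.cvtColor(im,cv2.COLOR_BGR2HSV)
H,S,V=[hsv[:,:,i].astype(int) for i in range(3)]
def colour(h0,h1,s,u,v,r,z,nm):
    m=((H>=h0)&(H<=h1)&(S>s)).astype(np.uint8); m[:v-r]=0;m[v+r:]=0;m[:,:u-r]=0;m[:,u+r:]=0
    cs=max(cv2.findContours(m,0,1)[0],key=cv2.contourArea); (x,y),rad=cv2.minEnclosingCircle(cs)
    M=cv2.moments(cs); a=(M['m10']/M['m00'],M['m01']/M['m00'])
    P=ray('top',x,y,z); A=ray('top',*a,z); print(nm,(round(x,1),round(y,1)),'circ',P.round(1),'cent',A.round(1),'diam',2*rad*np.linalg.norm(P-ray('top',x+1,y,z)))
colour(100,125,80,250,249,18,90,'blue')
colour(14,26,100,311,252,20,52,'yellow')
colour(80,95,110,331,296,20,52,'teal')
colour(60,85,70,384,246,20,75,'cup')
colour(0,8,100,448,232,20,90,'red');colour(174,180,100,448,232,20,90,'red')
g=cv2.cvtColor(im,cv2.COLOR_BGR2GRAY); G=cv2.resize(g,None,fx=4,fy=4,interpolation=cv2.INTER_CUBIC)
for nm,(u,v),z,D in(('tif',(213,181),80,104),('col',(333,184),60,110),('tier',(175,253),50,104)):
    rr=D/2*499/(1278-z)*4; x0,y0=(u-30)*4,(v-30)*4
    c=cv2.HoughCircles(G[y0:y0+240,x0:x0+240],cv2.HOUGH_GRADIENT,1.5,200,param1=120,param2=15,minRadius=int(rr*.92),maxRadius=int(rr*1.08))
    if c is None: print(nm,None);continue
    x,y,r=c[0,0]; uu,vv=(x+x0)/4-.375,(y+y0)/4-.375
    print(nm,(uu,vv),r/4,rr/4,ray('top',uu,vv,z).round(1))
m=((V<60)).astype(np.uint8); m[:246]=0;m[262:]=0;m[:,:165]=0;m[:,182:]=0
ys,xs=np.nonzero(m); print('knob dark',xs.mean(),ys.mean(),xs.min(),xs.max(),ray('top',xs.mean(),ys.mean(),72))
E
```

```text
blue (249.1, 249.2) circ [432.5  81.3  90. ] cent [432.4  81.2  90. ] diam 52.31681909104754
yellow (310.7, 252.3) circ [426.4 -67.4  52. ] cent [425.8 -67.8  52. ] diam 61.77734205133827
teal (330.4, 296.0) circ [ 320.7 -113.7   52. ] cent [ 321.  -113.9   52. ] diam 63.060299468176744
cup (385.8, 247.3) circ [ 436.6 -246.4   75. ] cent [ 439.2 -246.9   75. ] diam 68.4308420231981
red (447.6, 232.0) circ [ 471.5 -391.5   90. ] cent [ 472.  -391.8   90. ] diam 55.99214738395029Traceback (most recent call last):
  File "<stdin>", line 14, in <module>
  File "<stdin>", line 7, in colour
ValueError: max() iterable argument is empty
```

View pics/crop1.png

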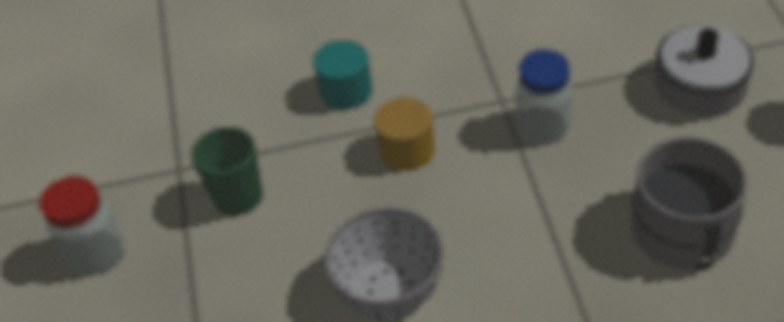

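The tin-shaped things are the yellow one at top (311,252) and the teal one at (331,296). The yellow body with a brass-toned lid fits the description. The only blue-capped glass jar is at (249,249), and the red-capped one is at (448,232).

```bash
python3 - <<'E'
from h import *
im=cv2.imread('pics/top0.png'); V=im.max(2)
g=cv2.cvtColor(im,cv2.COLOR_BGR2GRAY); G=cv2.resize(g,None,fx=4,fy=4,interpolation=cv2.INTER_CUBIC)
for nm,(u,v),z,D in(('tif',(213,181),80,104),('col',(333,184),60,110),('tier',(175,253),50,104),('cup',(385,246),75,64),('tumbler',(119,218),95,68)):
    rr=D/2*499/(1278-z)*4; x0,y0=(u-30)*4,(v-30)*4
    c=cv2.HoughCircles(G[y0:y0+240,x0:x0+240],cv2.HOUGH_GRADIENT,1.5,200,param1=120,param2=10,minRadius=int(rr*.92),maxRadius=int(rr*1.08))
    if c is None: print(nm,None);continue
    x,y,r=c[0,0]; uu,vv=(x+x0)/4-.375,(y+y0)/4-.375
    print(nm,(uu,vv),r/4,rr/4,ray('top',uu,vv,z).round(1))
m=((V<60)).astype(np.uint8); m[:246]=0;m[262:]=0;m[:,:165]=0;m[:,182:]=0
ys,xs=np.nonzero(m); print('knob dark',xs.mean(),ys.mean(),xs.min(),xs.max(),ray('top',xs.mean(),ys.mean(),68))
E
```

```text
tif (np.float32(211.6875), np.float32(178.9375)) 20.125 21.659432387312187 [604.7 173.7  80. ]
col (np.float32(347.0625), np.float32(189.0625)) 20.875 22.532840722495894 [ 581.5 -158.8   60. ]
tier (np.float32(174.8125), np.float32(253.5625)) 19.38125 21.13029315960912 [424.7 265.9  50. ]
cup (np.float32(386.3125), np.float32(246.9375)) 14.025 13.273482959268495 [ 437.5 -247.7   75. ]
tumbler (np.float32(116.9375), np.float32(217.8125)) 13.3 14.341504649196956 [508.5 396.9  95. ]
knob dark 173.5 253.0 169 178 [425.32026411 265.36048634  68.        ]
```

Emit:
carry_out(
  deltas=[0, 0, 9.45, 0, 0, 0, -1, 0, 0, 9.45, 0, 0, 0, -1, 0, 0, 9.45, 0, 0, 0, -1, 0, 0, 9.45, 0, 0, 0, -1, 0, 0, 9.45, 0, 0, 0, -1, 0, 0, 9.45, 0, 0, 0, -1, 0, 0, 9.45, 0, 0, 0, -1, 0, 0, 9.45, 0, 0, 0, -1, 0, 0, 0, -0.04, 0.03, -0.03, -1, 0, 0, 0, -0.04, 0.03, -0.03, -1, 0, 0, 0, -0.04, 0.03, -0.03, -1, 0, 0, 0, -0.04, 0.03, -0.03, -1],
)

```text
clock: 1.6
eef_pos: [282.5, 467.9, 351.9]
tool_rot: [-3.141, 0.001, 1.57]
force: [0.6, 0.3, -0.8]
width: 85.3
gripper_force: 0.0
```

Emit:
carry_out(
  deltas=[0, 0, 0, -0.04, 0.03, 0, -1, 0, 0, 0, -0.04, 0.03, 0, -1, 0, 0, 0, -0.04, 0.03, 0, -1, 0, 0, 0, -0.04, 0.03, 0, -1, 0, 0, 0, -0.04, 0.03, 0, -1, 0, 0, 0, -0.04, 0.03, 0, -1, 0, 0, 0, 0, 0, 0, -1],
)

```text
clock: 2.48
eef_pos: [463.9, 224.8, 351.4]
tool_rot: [3.14, 0.002, 1.562]
force: [0.1, -0.2, 0.2]
width: 84.9
gripper_force: 0.0
```

```bash
python3 - <<'E'
from h import *
s=ctrl.read_state(); print(s['clock'],s['eef_pos'],np.degrees(s['tool_rot']),s['qpos'].round(2))
c=ctrl.calibration('wrist'); R=np.array(c['R']); print((-R.T@c['t']).round(1),R.round(2).tolist(),np.round(c['mtx']).tolist())
for X in([602,170,80],[595,-121,60],[425,265,50],[432,81,90]): print(proj('wrist',X,c))
snap('wrist','w0.png')
E
```

```text
2.475 [463.86588459 224.80161242 351.41439298] [1.79930432e+02 1.15565172e-01 8.94956908e+01] [-0.9   0.35  0.56  1.72 -0.2   1.13 -0.3 ]
[463.  296.6 492.9] [[1.0, -0.01, 0.0], [-0.01, -0.96, 0.28], [-0.0, -0.28, -0.96]] [[325.0, 0.0, 280.0], [0.0, 325.0, 206.0], [0.0, 0.0, 1.0]]
[384.86752715 209.44632363]
[362.37225177 375.93641107]
[251.14837597 136.10896074]
[258.32957985 274.57226859]
```

View pics/w0.png

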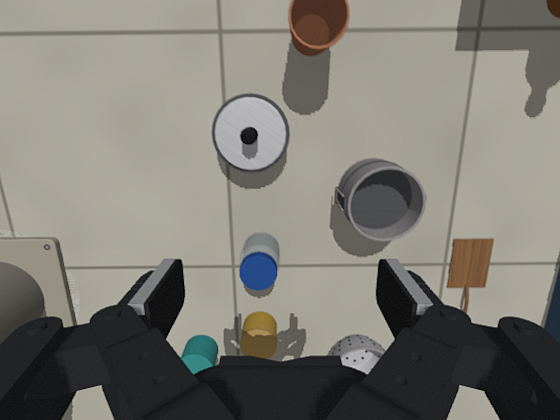

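```bash
cat >> h.py <<'E'
def rim(n,im,X,Y,z,r,w=10,c=None,sign=0):
    """circle fit on plane z to the strongest radial grey edges near radius r"""
    c=c or ctrl.calibration(n); g=cv2.GaussianBlur(cv2.cvtColor(im,cv2.COLOR_RGB2GRAY),(3,3),0).astype(np.float32)
    for k in range(4):
        rs=np.arange(r-w,r+w,.5); P=[]
        for a in np.radians(np.arange(0,360,4)):
            uv=np.array([proj(n,[X+q*np.cos(a),Y+q*np.sin(a),z],c) for q in rs],np.float32)
            if uv.min()<2 or uv[:,0].max()>556 or uv[:,1].max()>416: continue
            d=np.gradient(cv2.remap(g,uv[None,:,0],uv[None,:,1],1)[0]); d=abs(d) if not sign else sign*d
            i=d.argmax()
            if d[i]>1: P.append([X+rs[i]*np.cos(a),Y+rs[i]*np.sin(a)])
        P=np.array(P)
        for _ in range(6):
            s=np.linalg.lstsq(np.c_[2*P,np.ones(len(P))],(P**2).sum(1),rcond=None)[0]
            rad=np.sqrt(s[2]+s[0]**2+s[1]**2); e=abs(np.hypot(*(P-s[:2]).T)-rad); P=P[e<=max(1.5,np.percentile(e,85))]
        X,Y=s[:2]; w=max(5,w*.8)
    return np.round([X,Y,rad],1),len(P),e.std().round(2)
E
python3 - <<'E'
from h import *
im=cv2.imread('pics/w0.png')[:,:,::-1].copy(); top=cv2.imread('pics/top0.png')[:,:,::-1].copy()
for nm,x,y,z,r in(('tif out',601,170,80,52),('tif in',601,170,80,48),('tier',425,265,50,52),('jarcap',432,81,90,27)):
    print(nm,'w',rim('wrist',im,x,y,z,r),'top',rim('top',top,x,y,z,r))
for nm,x,y,z,r in(('col',597,-121,60,55),('cup',437,-246,75,32),('tin',426,-67,52,30.5)):
    print(nm,'top',rim('top',top,x,y,z,r))
m=(im.max(2)<45).astype(np.uint8); m[:120]=0;m[150:]=0;m[:,:230]=0;m[:,270:]=0
ys,xs=np.nonzero(m); print('knob',xs.mean(),ys.mean(),ray('wrist',xs.mean(),ys.mean(),74))
E
```

```text
tif out w (array([600.2, 178.9,  49. ]), 71, np.float64(0.43)) top (array([604.1, 173.4,  49.9]), 63, np.float64(0.39))
tif in w (array([599.9, 179.2,  49.1]), 69, np.float64(0.36)) top (array([604.3, 173.5,  50.1]), 57, np.float64(0.37))
tier w (array([421.4, 270.9,  47.2]), 90, np.float64(0.16)) top (array([425.3, 266.3,  47. ]), 89, np.float64(0.19))
jarcap w (array([430.6,  89.8,  28.1]), 63, np.float64(0.4)) top (array([432.8,  80.2,  27.2]), 66, np.float64(0.35))
col top (array([ 596.7, -122.5,   52.9]), 75, np.float64(0.33))
cup top (array([ 436. , -249.1,   34.9]), 34, np.float64(0.54))
tin top (array([425.9, -66.4,  31.4]), 71, np.float64(0.39))
knob 248.6153846153846 135.5 [421.77261266 270.57548483  74.        ]
```

```bash
python3 - <<'E'
from h import *
s=ctrl.read_state(); print(s['eef_pos'],np.degrees(s['tool_rot']),abs(s['qd']).max())
c=ctrl.calibration('wrist'); im=snap('wrist','w1.png'); top=snap('top','top1.png')
for nm,x,y,z,r in(('tif in',601,175,80,48),('tier',425,268,50,48),('jarcap',432,81,90,27),('tumb',508,397,95,34)):
    print(nm,'w',rim('wrist',im,x,y,z,r,c=c),'top',rim('top',top,x,y,z,r))
s=ctrl.read_state(); print(s['eef_pos'],np.degrees(s['tool_rot']))
E
```

```text
[462.34491028 227.6050008  351.12031171] [-1.79979913e+02  2.66987266e-02  8.97262346e+01] 0.04593709440337871
tif in w (array([601.7, 175.2,  49.3]), 69, np.float64(0.33)) top (array([604.2, 173.3,  49.9]), 64, np.float64(0.37))
tier w (array([423.7, 267.5,  47.3]), 89, np.float64(0.19)) top (array([425.4, 266.2,  46.9]), 72, np.float64(0.29))
jarcap w (array([432.5,  85.9,  28.3]), 62, np.float64(0.37)) top (array([432.7,  80.3,  27.2]), 73, np.float64(0.4))
tumb w (array([506.9, 394.4,  31.1]), 45, np.float64(0.33)) top (array([520.3, 394.3,  32.4]), 34, np.float64(0.31))
[460.96289594 230.31352109 350.89839672] [-1.79925005e+02 -2.08057754e-02  9.00387283e+01]
```

Emit:
carry_out(
  deltas=[0, 0, 0, 0.01, -0.01, 0.04, -1, 0, 0, 0, 0.01, -0.01, 0.04, -1, 0, 0, 0, 0.01, -0.01, 0.04, -1, 0, 0, 0, 0.008, -0.008, 0.03, -1, 0, 0, 0, 0, 0, 0, -1, 0, 0, 0, 0, 0, 0, -1, 0, 0, 0, 0, 0, 0, -1, 0, 0, 0, 0, 0, 0, -1],
)

```text
clock: 3.62
eef_pos: [424.5, 267.5, 202.3]
tool_rot: [3.14, -0.001, 1.57]
force: [0.6, 0.6, 0.6]
width: 85.9
gripper_force: 0.0
```

```bash
cat > m.py <<'E'
from h import *; import sys
s=ctrl.read_state(); print(round(s['clock'],2),s['eef_pos'].round(1),np.degrees(s['tool_rot']).round(2),'qd',abs(s['qd']).max().round(3))
c=ctrl.calibration('wrist'); im=snap('wrist',sys.argv[1])
for a in sys.argv[2:]:
    nm,x,y,z,r=a.split(','); print(nm,rim('wrist',im,float(x),float(y),float(z),float(r),c=c))
E
python3 m.py w2.png tif,602,174,80,48 tier,424,267,50,48 knob,424,267,80,11 jar,432,82,90,27
```

```text
3.62 [424.5 267.5 202.3] [ 1.7991e+02 -7.0000e-02  8.9950e+01] qd 0.006
tif (array([601.5, 172.8,  50.6]), 47, np.float64(0.37))
tier (array([423.9, 267.3,  47.1]), 87, np.float64(0.04))
knob (array([423.1, 269.6,  12.1]), 73, np.float64(0.36))
jar (array([432.4,  80.1,  29.6]), 15, np.float64(0.27))
```

Emit:
carry_out(
  deltas=[0, 0, 0, 0, 0, 0.04, -1, 0, 0, 0, 0, 0, 0.04, -1, 0, 0, 0, 0, 0, 0.04, -1, 0, 0, 0, 0, 0, 0.026, -1, 0, 0, 0, 0, 0, 0, -1, 0, 0, 0, 0, 0, 0, 0, 0, 0, 0, 0, 0, 0, 1, 0, 0, 0, 0, 0, 0, 1, 0, 0, 0, 0, 0, 0, 1, 0, 0, 0, 0, 0, 0, 1, 0, 0, 0, 0, 0, 0, 1, 0, 0, 0, 0, 0, 0, 1],
)

```text
clock: 5.18
eef_pos: [424.6, 267.8, 56.0]
tool_rot: [3.14, -0.001, 1.57]
force: [1.2, 1.2, 5.9]
width: 19.8
gripper_force: 58.7
```

Emit:
carry_out(
  deltas=[0, 0, 0, 0, 0, -0.03, 1, 0, 0, 0, 0, 0, -0.04, 1, 0, 0, 0, 0, 0, -0.05, 1, 0, 0, 0, -0.019, 0.036, 0, 1, 0, 0, 0, -0.019, 0.036, 0, 1, 0, 0, 0, -0.019, 0.036, 0, 1, 0, 0, 0, -0.019, 0.036, 0, 1, 0, 0, 0, -0.019, 0.034, 0, 1, 0, 0, 0, 0, 0, 0, 1, 0, 0, 0, 0, 0, 0, 1, 0, 0, 0, 0, 0, 0, 1, 0, 0, 0, 0, 0, 0, 1],
)

```text
clock: 6.68
eef_pos: [600.9, 173.3, 175.2]
tool_rot: [-3.141, -0.0, 1.572]
force: [0.3, 0.5, -2.8]
width: 19.8
gripper_force: 59.9
```

```bash
python3 m.py w3.png tierlid,602,173,170,48; python3 - <<'E'
from h import *
top=snap('top','top2.png')
print(rim('top',top,602,173,170,48), ray('top',213,181,80))
E
```

```text
6.67 [600.9 173.3 175.2] [-1.7996e+02 -2.0000e-02  9.0050e+01] qd 0.006
tierlid (array([599.8, 173.6,  46.6]), 67, np.float64(0.19))
(array([604.2, 170.8,  49.7]), 30, np.float64(0.39)) [599.58913128 170.4374249   80.        ]
```

View pics/w3.png

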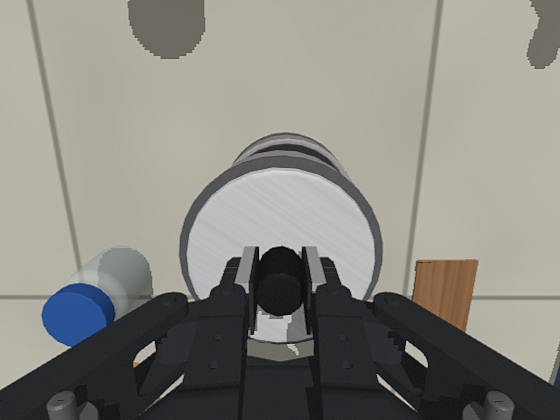

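Emit:
carry_out(
  deltas=[0, 0, 0, 0, 0.0015, 0.02, 1, 0, 0, 0, 0, 0, 0.015, 1, 0, 0, 0, 0, 0, 0.004, 1, 0, 0, 0, 0, 0, 0.003, 1, 0, 0, 0, 0, 0, 0.002, 1, 0, 0, 0, 0, 0, 0, 1, 0, 0, 0, 0, 0, 0, 1],
)

```text
clock: 7.65
eef_pos: [603.7, 172.5, 131.8]
tool_rot: [3.14, -0.0, 1.57]
force: [0.6, 0.8, -2.8]
width: 20.0
gripper_force: 60.2
```

Emit:
carry_out(
  deltas=[0, 0, 0, 0, 0, 0.001, 1, 0, 0, 0, 0, 0, 0.001, 1, 0, 0, 0, 0, 0, 0.0005, 1, 0, 0, 0, 0, 0, 0, 1, 0, 0, 0, 0, 0, 0, 1],
)

```text
clock: 8.28
eef_pos: [604.1, 173.2, 130.7]
tool_rot: [3.139, -0.002, 1.571]
force: [-1.0, 1.1, 10.4]
width: 19.7
gripper_force: 61.4
```

Emit:
carry_out(
  deltas=[0, 0, 0, 0, 0, 0, 0, 0, 0, 0, 0, 0, 0, -1, 0, 0, 0, 0, 0, 0, -1, 0, 0, 0, 0, 0, -0.03, -1, 0, 0, 0, 0, 0, -0.05, -1, 0, 0, 0, 0, 0, -0.06, -1, 0, 0, 0, 0, 0, 0, -1, 0, 0, 0, 0, 0, 0, -1, 0, 0, 0, 0, 0, 0, -1],
)

```text
clock: 9.4
eef_pos: [602.1, 172.2, 267.0]
tool_rot: [-3.138, 0.001, 1.57]
force: [-1.1, -0.5, -0.4]
width: 85.6
gripper_force: 0.0
```

```bash
python3 m.py w4.png tierlid,603,173,124,48 knob,603,173,154,11 jar,432,80,90,27
```

```text
9.4 [602.1 172.2 267. ] [-1.7981e+02  5.0000e-02  8.9970e+01] qd 0.004
tierlid (array([603.7, 172.9,  47.2]), 89, np.float64(0.06))
knob (array([603.7, 175.5,  12. ]), 76, np.float64(0.4))
jar (array([436.2,  84.7,  29.5]), 51, np.float64(0.38))
```

View pics/w4.png

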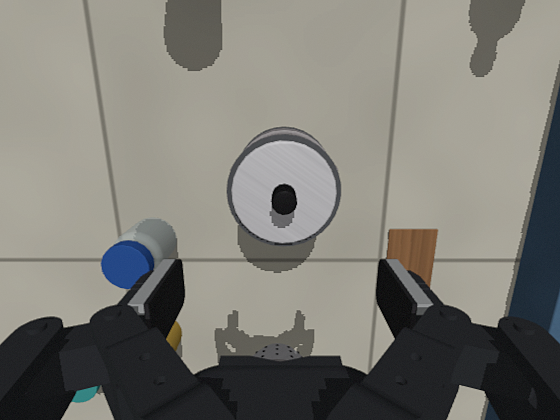

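Emit:
carry_out(
  deltas=[0, 0, 0, -0.018, -0.034, 0, -1, 0, 0, 0, -0.018, -0.034, 0, -1, 0, 0, 0, -0.018, -0.034, 0, -1, 0, 0, 0, -0.019, -0.034, 0.03, -1, 0, 0, 0, -0.019, -0.034, 0.04, -1, 0, 0, 0, 0, 0, 0, -1, 0, 0, 0, 0, 0, 0, -1, 0, 0, 0, 0, 0, 0, -1, 0, 0, 0, 0, 0, 0, -1],
)

```text
clock: 10.58
eef_pos: [434.3, 80.8, 199.2]
tool_rot: [3.14, -0.0, 1.571]
force: [-0.0, -0.1, -0.6]
width: 85.5
gripper_force: 0.0
```

```bash
python3 m.py w5.png jar,432.5,80.5,90,27 tin,426,-67,52,30.5; python3 - <<'E'
from h import *
im=cv2.imread('pics/w5.png');h=cv2.cvtColor(im,cv2.COLOR_BGR2HSV)
m=cv2.inRange(h,(105,90,40),(128,255,255));cs=max(cv2.findContours(m,0,1)[0],key=cv2.contourArea);print(cv2.boundingRect(cs),cv2.contourArea(cs))
x,y,w,hh=cv2.boundingRect(cs);print(ray('wrist',x+w/2,y+hh/2,86),w*(np.linalg.norm(ray('wrist',x,y,90)-ray('wrist',x+1,y,90))))
E
```

```text
10.57 [434.3  80.8 199.2] [ 1.7991e+02 -1.0000e-02  9.0010e+01] qd 0.011
jar (array([431.4,  82.9,  26.6]), 85, np.float64(0.31))
tin (array([423.1, -69. ,  31.9]), 56, np.float64(0.44))
(246, 169, 64, 66) 3198.5
[431.39016379  81.88448583  86.        ] 49.77979909000139
```

Emit:
carry_out(
  deltas=[0, 0, 0, 0.001, -0.002, 0.04, -1, 0, 0, 0, 0, 0, 0.04, -1, 0, 0, 0, 0, 0, 0.04, -1, 0, 0, 0, 0, 0, 0.035, -1, 0, 0, 0, 0, 0, 0.014, -1, 0, 0, 0, 0, 0, 0, -1, 0, 0, 0, 0, 0, 0, 0, 0, 0, 0, 0, 0, 0, 1, 0, 0, 0, 0, 0, 0, 1, 0, 0, 0, 0, 0, 0, 1, 0, 0, 0, 0, 0, 0, 1],
)

```text
clock: 12.0
eef_pos: [432.0, 81.7, 31.1]
tool_rot: [3.139, -0.001, 1.571]
force: [-0.6, -0.7, 5.7]
width: 57.8
gripper_force: 63.7
```

Emit:
carry_out(
  deltas=[0, 0, 0, 0, 0, -0.03, 1, 0, 0, 0, 0, 0, -0.04, 1, 0, 0, 0, 0.035, 0, -0.03, 1, 0, 0, 0, 0.045, 0, 0, 1, 0, 0, 0, 0.045, 0, 0, 1, 0, 0, 0, 0.045, 0, 0, 1, 0, 0, 0, 0.0435, 0.035, 0, 1, 0, 0, 0, 0, 0.045, 0, 1, 0, 0, 0, 0, 0.045, 0, 1, 0, 0, 0, 0, 0.0465, 0, 1, 0, 0, 0, 0, 0, 0, 1, 0, 0, 0, 0, 0, 0, 1],
)

```text
clock: 13.5
eef_pos: [601.7, 294.5, 129.8]
tool_rot: [-3.14, 0.0, 1.57]
force: [-0.9, -0.3, -1.0]
width: 58.3
gripper_force: 65.5
```

Emit:
carry_out(
  deltas=[0, 0, 0, 0, 0, 0.03, 1, 0, 0, 0, 0, 0, 0.03, 1, 0, 0, 0, 0, 0, 0.025, 1, 0, 0, 0, 0, 0, 0.009, 1, 0, 0, 0, 0, 0, 0, 1, 0, 0, 0, 0, 0, 0, 1, 0, 0, 0, 0, 0, 0, 1],
)

```text
clock: 14.38
eef_pos: [603.4, 295.1, 37.0]
tool_rot: [3.14, -0.001, 1.57]
force: [0.1, 0.2, -1.6]
width: 58.1
gripper_force: 65.5
```

Still about 6 mm up; lower slowly to contact.

Emit:
carry_out(
  deltas=[0, 0, 0, 0, 0, 0.003, 1, 0, 0, 0, 0, 0, 0.002, 1, 0, 0, 0, 0, 0, 0.001, 1, 0, 0, 0, 0, 0, 0, 1, 0, 0, 0, 0, 0, 0, 1],
)

```text
clock: 15.0
eef_pos: [602.8, 294.9, 31.3]
tool_rot: [-3.141, -0.001, 1.57]
force: [-3.7, -0.4, 9.4]
width: 57.9
gripper_force: 66.5
```

Emit:
carry_out(
  deltas=[0, 0, 0, 0, 0, 0, 0.2, 0, 0, 0, 0, 0, 0, -1, 0, 0, 0, 0, 0, 0, -1, 0, 0, 0, 0, 0, -0.03, -1, 0, 0, 0, 0, 0, -0.05, -1, 0, 0, 0, 0, 0, -0.06, -1, 0, 0, 0, 0, 0, -0.06, -1, 0, 0, 0, 0, 0, 0, -1, 0, 0, 0, 0, 0, 0, -1, 0, 0, 0, 0, 0, 0, -1],
)

```text
clock: 16.25
eef_pos: [601.6, 294.7, 227.8]
tool_rot: [-3.138, 0.001, 1.57]
force: [0.3, 0.4, -0.1]
width: 85.1
gripper_force: 0.0
```

```bash
python3 m.py w6.png jar,603,295,90,27 tierlid,603,173,124,48
```

```text
16.25 [601.6 294.7 227.8] [-1.7982e+02  7.0000e-02  8.9970e+01] qd 0.004
jar (array([601.5, 296.1,  26.5]), 85, np.float64(0.26))
tierlid (array([605.2, 174.3,  48.7]), 45, np.float64(0.39))
```

Emit:
carry_out(
  deltas=[0, 0, 0, -0.055, -0.017, 0, -1, 0, 0, 0, -0.055, -0.017, 0, -1, 0, 0, 0, -0.055, -0.017, 0, -1, 0, 0, 0, -0.055, -0.017, 0, -1, 0, 0, 0, -0.055, -0.017, 0, -1, 0, 0, 0, -0.055, -0.017, 0, -1, 0, 0, 0, -0.055, -0.017, 0, -1, 0, 0, 0, -0.055, -0.017, 0, -1, 0, 0, 0, -0.055, -0.017, 0, -1, 0, 0, 0, -0.048, -0.012, 0.02, -1, 0, 0, 0, 0, 0, 0, -1, 0, 0, 0, 0, 0, 0, -1],
)

```text
clock: 17.8
eef_pos: [437.2, -247.5, 209.0]
tool_rot: [-3.14, -0.001, 1.57]
force: [0.6, -0.3, -0.1]
width: 85.4
gripper_force: 0.0
```

Emit:
carry_out(
  deltas=[0, 0, 0, 0, 0, 0, -1, 0, 0, 0, 0, 0, 0, -1],
)

```text
clock: 18.05
eef_pos: [438.2, -246.8, 209.9]
tool_rot: [3.141, -0.0, 1.573]
force: [-0.2, 0.0, -0.5]
width: 85.5
gripper_force: 0.0
```

```bash
python3 m.py w7.png cup,437,-248,75,32 col,597,-122,60,53
```

```text
18.05 [ 438.2 -246.8  209.9] [ 1.7999e+02 -2.0000e-02  9.0120e+01] qd 0.007
cup (array([ 438.5, -248.6,   31.4]), 63, np.float64(0.32))
col (array([ 592.9, -122.3,   52.7]), 43, np.float64(0.3))
```

View pics/w7.png

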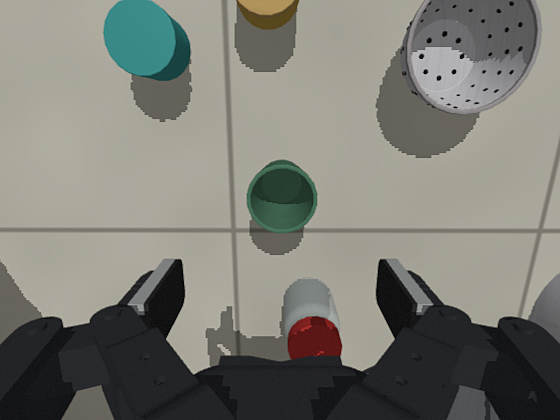

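Emit:
carry_out(
  deltas=[0, 0, 0, -0.0015, 0, 0.04, -1, 0, 0, 0, 0, 0, 0.04, -1, 0, 0, 0, 0, 0, 0.04, -1, 0, 0, 0, 0, 0, 0.04, -1, 0, 0, 0, 0, 0, 0.016, -1, 0, 0, 0, 0, 0, 0, -1, 0, 0, 0, 0, 0, 0, 0, 0, 0, 0, 0, 0, 0, 1, 0, 0, 0, 0, 0, 0, 1, 0, 0, 0, 0, 0, 0, 1, 0, 0, 0, 0, 0, 0, 1],
)

```text
clock: 19.48
eef_pos: [438.6, -250.4, 35.8]
tool_rot: [3.138, 0.002, 1.57]
force: [-0.2, -0.8, 6.2]
width: 61.3
gripper_force: 63.2
```

Emit:
carry_out(
  deltas=[0, 0, 0, 0, 0, -0.03, 1, 0, 0, 0, 0, 0, -0.04, 1, 0, 0, 0, 0, 0, -0.04, 1, 0, 0, 0, 0.04, 0.023, 0, 1, 0, 0, 0, 0.04, 0.023, 0, 1, 0, 0, 0, 0.04, 0.023, 0, 1, 0, 0, 0, 0.04, 0.023, 0, 1, 0, 0, 0, 0.04, 0.023, 0, 1, 0, 0, 0, 0.04, 0.023, 0, 1, 0, 0, 0, 0.034, 0.0225, 0, 1, 0, 0, 0, 0, 0, 0, 1, 0, 0, 0, 0, 0, 0, 1],
)

```text
clock: 20.98
eef_pos: [597.7, 23.8, 144.5]
tool_rot: [3.141, 0.001, 1.57]
force: [0.9, -0.2, -2.1]
width: 61.5
gripper_force: 65.6
```

Emit:
carry_out(
  deltas=[0, 0, 0, 0, 0, 0, 1, 0, 0, 0, 0, 0, 0.03, 1, 0, 0, 0, 0, 0, 0.035, 1, 0, 0, 0, 0, 0, 0.025, 1, 0, 0, 0, 0, 0, 0.01, 1, 0, 0, 0, 0, 0, 0.003, 1, 0, 0, 0, 0, 0, 0, 1, 0, 0, 0, 0, 0, 0, 1, 0, 0, 0, 0, 0, 0, 1],
)

```text
clock: 22.1
eef_pos: [598.5, 24.4, 41.4]
tool_rot: [3.141, -0.0, 1.57]
force: [-0.2, -0.1, -2.0]
width: 61.5
gripper_force: 65.6
```

Emit:
carry_out(
  deltas=[0, 0, 0, 0, 0, 0.003, 1, 0, 0, 0, 0, 0, 0.002, 1, 0, 0, 0, 0, 0, 0.001, 1, 0, 0, 0, 0, 0, 0, 1, 0, 0, 0, 0, 0, 0, 1],
)

```text
clock: 22.72
eef_pos: [598.2, 24.2, 35.7]
tool_rot: [3.141, -0.001, 1.57]
force: [-2.0, 1.3, 7.9]
width: 61.4
gripper_force: 66.1
```

Emit:
carry_out(
  deltas=[0, 0, 0, 0, 0, 0, 0.2, 0, 0, 0, 0, 0, 0, -1, 0, 0, 0, 0, 0, 0, -1, 0, 0, 0, 0, 0, -0.03, -1, 0, 0, 0, 0, 0, -0.05, -1, 0, 0, 0, 0, 0, -0.06, -1, 0, 0, 0, 0, 0, -0.06, -1, 0, 0, 0, 0, 0, 0, -1, 0, 0, 0, 0, 0, 0, -1, 0, 0, 0, 0, 0, 0, -1],
)

```text
clock: 23.98
eef_pos: [597.1, 24.6, 233.1]
tool_rot: [-3.138, -0.0, 1.57]
force: [-1.0, -0.0, 0.1]
width: 85.4
gripper_force: 0.0
```

```bash
python3 m.py w8.png cup,598,26,75,32 col,595,-122,60,53
```

```text
23.98 [597.1  24.6 233.1] [-179.82   -0.     89.97] qd 0.004
cup (array([597.8,  22.9,  30.5]), 57, np.float64(0.39))
col (array([ 594. , -132.2,   51.1]), 43, np.float64(0.4))
```

Emit:
carry_out(
  deltas=[0, 0, 0, -0.03, -0.05, 0, -1, 0, 0, 0, -0.03, -0.05, 0, -1, 0, 0, 0, -0.03, -0.05, 0, -1, 0, 0, 0, -0.001, -0.022, 0.015, -1, 0, 0, 0, 0, 0, 0, -1, 0, 0, 0, 0, 0, 0, -1, 0, 0, 0, 0, 0, 0, -1, 0, 0, 0, 0, 0, 0, -1],
)

```text
clock: 25.02
eef_pos: [426.9, -66.5, 219.8]
tool_rot: [3.141, 0.001, 1.571]
force: [-0.1, 0.3, -0.3]
width: 85.4
gripper_force: 0.0
```

```bash
python3 m.py w9.png tin,425,-67,52,30.5 col,595,-122,60,53; python3 - <<'E'
from h import *
im=cv2.imread('pics/w9.png');h=cv2.cvtColor(im,cv2.COLOR_BGR2HSV)
m=cv2.inRange(h,(12,110,40),(28,255,255));cs=max(cv2.findContours(m,0,1)[0],key=cv2.contourArea);print(cv2.boundingRect(cs),h[200,280])
E
```

```text
25.02 [426.9 -66.5 219.8] [1.7998e+02 3.0000e-02 9.0020e+01] qd 0.01
tin (array([423.5, -65.4,  32.1]), 72, np.float64(0.39))
col (array([ 592.7, -118.5,   51.4]), 50, np.float64(0.4))
(250, 154, 60, 65) [ 19 125 165]
```

View pics/w9.png

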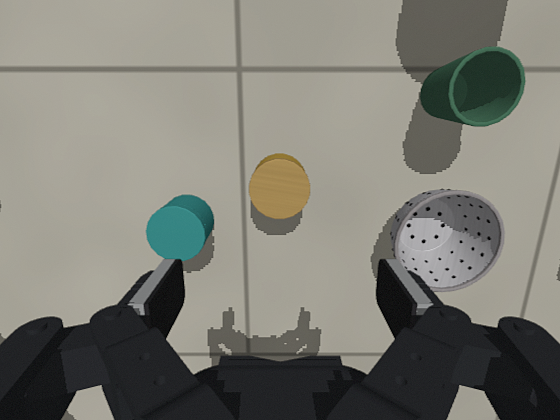

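```bash
python3 - <<'E'
from h import *
print(ray('wrist',449,240,60),ray('wrist',395,240,60),ray('wrist',503,240,60),ray('wrist',449,189,60),ray('wrist',449,291,60))
print('tin',ray('wrist',279.5,188.5,52))
im=cv2.imread('pics/w9.png')[:,:,::-1].copy()
for w in (6,9,12):
  for sg in (1,-1): print(w,sg,rim('wrist',im,594,-121,60,54,w,sign=sg))
top=ctrl.get_image('top'); 
for sg in(1,-1): print(rim('top',top,595,-121,60,54,8,sign=sg), rim('top',top,598,25,75,31,6,sign=sg))
E
```

```text
[ 594.00974007 -117.72400519   60.        ] [ 540.17942371 -117.70549504   60.        ] [ 647.85393579 -117.7425201    60.        ] [586.47477087 -65.58880038  60.        ] [ 602.28522892 -174.98293946   60.        ]
tin [425.10618959 -66.92710947  52.        ]
6 1 (array([ 591.7, -123. ,   53.7]), 49, np.float64(0.39))
6 -1 (array([ 591.3, -119.4,   51. ]), 61, np.float64(0.3))
9 1 (array([ 591.9, -123. ,   53.6]), 47, np.float64(0.38))
9 -1 (array([ 591.3, -119.4,   51. ]), 61, np.float64(0.3))
12 1 (array([ 591.4, -122.4,   53.7]), 49, np.float64(0.4))
12 -1 (array([ 591.3, -119.4,   51. ]), 58, np.float64(0.29))
(array([ 596.8, -123.1,   53.4]), 40, np.float64(0.38)) (array([597.7,  21.4,  31.4]), 38, np.float64(0.39))Traceback (most recent call last):
  File "<stdin>", line 8, in <module>
  File "h.py", line 24, in rim
    s=np.linalg.lstsq(np.c_[2*P,np.ones(len(P))],(P**2).sum(1),rcond=None)[0]
                                                 ~~~~~~~~~~^^^
    return umr_sum(a, axis, dtype, out, keepdims, initial, where)
numpy.exceptions.AxisError: axis 1 is out of bounds for array of dimension 1
```

Emit:
carry_out(
  deltas=[0, 0, 0, 0, -0.002, 0.045, -1, 0, 0, 0, 0, 0, 0.045, -1, 0, 0, 0, 0, 0, 0.045, -1, 0, 0, 0, 0, 0, 0.045, -1, 0, 0, 0, 0, 0, 0.025, -1, 0, 0, 0, 0, 0, 0, -1, 0, 0, 0, 0, 0, 0, 0, 0, 0, 0, 0, 0, 0, 1, 0, 0, 0, 0, 0, 0, 1, 0, 0, 0, 0, 0, 0, 1, 0, 0, 0, 0, 0, 0, 1],
)

```text
clock: 26.5
eef_pos: [425.3, -66.8, 16.2]
tool_rot: [3.138, 0.001, 1.569]
force: [1.4, 0.3, 7.3]
width: 59.5
gripper_force: 63.8
```

Emit:
carry_out(
  deltas=[0, 0, 0, 0, 0, -0.02, 1, 0, 0, 0, 0, 0, -0.02, 1, 0, 0, 0, -0.027, 0.022, 0, 1, 0, 0, 0, -0.0275, 0.021, 0, 1, 0, 0, 0, 0, 0, 0, 1, 0, 0, 0, 0, 0, 0, 1, 0, 0, 0, 0, 0, 0.02, 1, 0, 0, 0, 0, 0, 0.014, 1, 0, 0, 0, 0, 0, 0, 1, 0, 0, 0, 0, 0, 0, 1, 0, 0, 0, 0, 0, 0, 1],
)

```text
clock: 27.88
eef_pos: [467.3, -121.0, 21.4]
tool_rot: [3.141, 0.0, 1.571]
force: [-0.6, 0.5, -1.6]
width: 59.4
gripper_force: 64.9
```

Emit:
carry_out(
  deltas=[0, 0, 0, 0, 0, 0.003, 1, 0, 0, 0, 0, 0, 0.002, 1, 0, 0, 0, 0, 0, 0.001, 1, 0, 0, 0, 0, 0, 0, 1, 0, 0, 0, 0, 0, 0, 1],
)

```text
clock: 28.5
eef_pos: [467.1, -120.9, 16.2]
tool_rot: [3.14, -0.001, 1.57]
force: [-3.3, 1.9, 17.4]
width: 59.3
gripper_force: 66.7
```

Landed at the pick height. Release, rise and check.

Emit:
carry_out(
  deltas=[0, 0, 0, 0, 0, 0, 0.2, 0, 0, 0, 0, 0, 0, -0.8, 0, 0, 0, 0, 0, 0, -0.8, 0, 0, 0, 0, 0, -0.03, -0.8, 0, 0, 0, 0, 0, -0.05, -1, 0, 0, 0, 0, 0, -0.06, -1, 0, 0, 0, 0, 0, -0.06, -1, 0, 0, 0, 0, 0, 0, -1, 0, 0, 0, 0, 0, 0, -1, 0, 0, 0, 0, 0, 0, -1],
)

```text
clock: 29.75
eef_pos: [466.1, -120.7, 213.5]
tool_rot: [-3.139, -0.001, 1.57]
force: [-0.5, 0.4, -0.7]
width: 85.3
gripper_force: 0.0
```

```bash
python3 m.py w10.png tin,468,-121,52,30.5 col,594,-121,60,54; python3 -c "
from h import *
snap('scene','scene1.png')"
```

```text
29.75 [ 466.1 -120.7  213.5] [-1.7984e+02 -4.0000e-02  8.9970e+01] qd 0.006
tin (array([ 465.7, -120.4,   31. ]), 62, np.float64(0.37))
col (array([ 592.3, -119. ,   52.6]), 59, np.float64(0.42))
```

View pics/scene1.png

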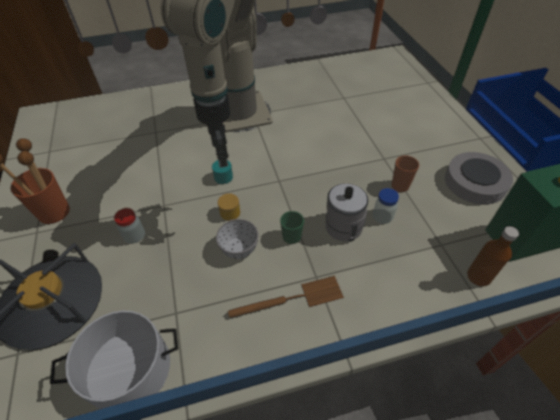

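View pics/w10.png

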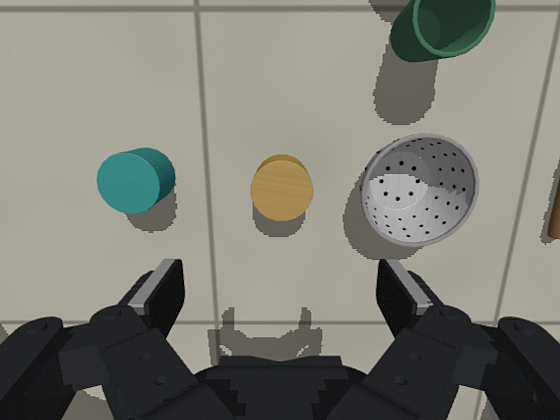

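The scene view shows everything in place and upright: tin (229,207), cup (292,227), seated tier (346,205) and blue-capped jar (388,205). The red jar, tumbler and spatula haven't moved. The wrist view puts the tin (281,187) about 127 mm in front of the colander centre and within 2 mm sideways.

```bash
python3 -c "
from cell import ctrl
print(ctrl.finish_job())"
```

```text
the job is handed in; nothing more can be done
None
```

I handed the job in at about 30 s: the cup, blue-capped jar, tier and tin are all placed, upright and released, and the final checks put each one within tolerance, but I saw no verdict.

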